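Slide a well plate up onto the plate shaker and snap it in behind the lip

TASK

Load the 96-well plate on the flat plate shaker: slide it squarely up the ramp and over the platform's front lip, push it back against the sprung clamp until its near edge drops behind the lip, then let go so that it lies flat on the platform, held between lip and clamp. The plate is thin plastic with open wells: never push or press on it with more than 15 N, keep it from tipping steeply, and leave the glass beaker where it stands.

Things in the scene. Friction and masses are not known exactly. Their poses are not given: they have to be found in the camera images.
- well_plate: White 96-well plate, 85.5 mm (its x) by 127.8 mm (its y), 14.4 mm high, 0.11 to 0.22 kg. Too wide to grasp: it is pushed. Its lowest 5 mm are a skirt 1.5 mm proud of the walls above. Origin: centre of the underside, z up. It starts flat on the bench before the ramp, 10 to 40 mm short of it, up to 15 mm to either side of the shaker's middle line and up to 0.15 rad out of square with it.
- shaker: Flat plate shaker, fixed to the bench: grey slab 176 mm wide and 9 mm high, ramp on the near side, bare aluminium platform on top, white drive block 26 mm high along the far side. Origin: on the bench under the place of a loaded plate's middle; x = loading direction, away from the robot; z up. All x below are along this axis. A loaded plate's underside is 12.5 mm above the bench.
- ramp_foot (a point): Near edge of the ramp, at its middle on the bench, x = -129 mm. The ramp rises from there to the slab's top, 9 mm high, at x = -82 mm.
- lip (a point): Top of the platform's front lip, at its middle and inner edge, x = -42.75 mm, 16 mm above the bench. A bevel leads up to it from x = -78 mm. Its inner face is upright; the floor behind it is 3.5 mm lower. Given for the platform in mid orbit: it is locked, but stopped anywhere within 6 mm along x and 3 mm along y of that, not measured, and lip, guides, clamp and stop blocks go with it.
- nest (a point): Middle of the platform's floor in mid orbit, x = 0, 12.5 mm above the bench. Two side guides, 22.5 mm above the bench, leave 130.8 mm for the plate's long side and open like a funnel to 156 mm at x = -74 mm.
- clamp_face (a point): Middle of the near face of the clamp (mid orbit), a black sprung bar 58 mm wide, 28 mm high, x = 38.25 mm. It yields along x: 3 N at first, 4 N at 4.5 mm (plate seated), 4.6 N at 6.3 mm, where the plate meets the rigid stop blocks beside it, its near edge 1.8 mm past the lip. While pushed, the near edge can hang on the pusher by friction; drawing the pusher 4 mm down brings it down.
- beaker: Empty glass beaker, 69 mm across and 86 mm high, loose on the bench to the right of the work, origin at the centre of its foot. Not to be moved.

How it is judged:
On the way:
1. the plate has been slid up and lies over the lip, its near part still raised on it (x of well_plate in the frame of shaker between -0.03 and 0.01 m and y of well_plate in the frame of shaker between -0.01 and 0.01 m and height (world z) of well_plate above 0.0138 m), for 0.1 s.
At the end, for the whole second after the job is handed in: The plate rests released and still on the platform's floor, behind the lip: its underside 12.5 mm above the bench (within 0.9 mm up, 1.3 mm down) and level within 0.02 rad, its middle within 8 mm of the shaker's origin along x and 6 mm along y, square to the shaker within 0.05 rad (x of well_plate in the frame of shaker between -0.008 and 0.008 m and y of well_plate in the frame of shaker between -0.006 and 0.006 m and height (world z) of well_plate between 0.0112 and 0.0134 m and angle between well_plate's own z axis and vertical below 0.02 rad and angle between the x axis of well_plate and the x axis of shaker, either way round below 0.05 rad and linear speed of well_plate below 0.01 m/s); the robot touches nothing.
It fails at once if the robot pushes or presses on the plate with more than 15 N (contact force between any of the arm, the fingers and well_plate above 15 N).
It fails at once if the plate is tipped more than 0.3 rad (angle between well_plate's own z axis and vertical above 0.3 rad).
It fails at once if the beaker is moved by more than 15 mm (distance of beaker from where it was at the start of the episode above 0.015 m).
It also fails if it takes over 43 s, if anything falls off the work surface, if the arm or the gripper's body presses on something with over 40 N, if the wrist force passes 120 N, or if a joint passes its speed limit or range.

ROBOT

A 6-joint arm with a two-finger parallel gripper is mounted at the origin on a cart in front of the work surface, level with it; the furniture and walls round the work are solid. World frame = base frame: x ahead of the robot, y to its left, z up, the work surface at z = 0. Lengths are in m, angles in rad, forces in N, time in s.
With the tool pointing down it reaches from about 0.35 to 0.975 m from the base axis. Payload 17.4 kg.
Tool frame: the origin (TCP) lies on the centre line of the jaws, within the pads' length; the fingertips stand 11 mm ahead of it and the grasp point (between the pads) lies 8 mm behind it; z points along the fingers, y is the line along which they close (so a half turn about z gives the same grasp; the last joint's range is limited). The gripper opens to 85 mm and grips with 20 to 120 N. Pads are 22 mm wide; open, the fingers measure 114 mm over their backs; the gripper's body (76 mm by 85 mm) begins 54 mm behind the grasp point. The pads swing forward as they close: fully open they stand 13 mm farther back than shut.
Start: joints at [1.236, 0.116, 1.442, -0, 1.584, -0.038], TCP at [0.197, 0.645, 0.242] pointing down, gripper open.
Joint ranges: [-2.83, 2.83], [-0.83, 2.19], [0.07, 2.5], [-1.14, 4.28], [0.01, 3], [-2.97, 2.97]. Speed limits (rad/s): [1.89, 1.89, 2.22, 3.14, 3.14, 3.14].

INTERFACE

Orientations are given as a unit quaternion [w, x, y, z].
In Python, from plant import env gives the robot as it stands. The module is installed in compiled form; this text tells all that it offers.
- The arm moves only by the tool step_arm, never from a script. Its argument "moves" is one flat list of numbers, 5 for each row, row after row: the shift along the tool's x, y, z in m, then the turn about the tool's z in rad, then the finger opening in m, from 0 to 0.0854. In form: [tx, ty, tz, twist, grip, tx, ty, tz, twist, grip, ...]. A call has 1 to 10 rows; each row shifts and turns the commanded pose from where the row before left it, along the tool's axes as they then stand; what a row does not reach is not made up. A row lasts 1/10 s, in which the tool goes at most 50 mm and 8.59 degrees, less where a joint would pass 70% of its speed; a pose out of reach is approached as far as the arm can. A call is refused whole if a number of a shift passes 0.05 or a number of a turn 0.15, either way. A call with a gripper value outside its range is refused whole. The fingers move at their own pace and stop on an object; the grip force is fixed at half the most. Time passes only in rows, so rows that do not move let the fingers close. It gives the time, the measured TCP pose, the force, the opening and the grip force at its end, in the units of the state.
- env.sense(): the state, without advancing time (a new reading comes with each control period).
- env.snapshot(name): name is "scene" or "top" or "wrist"; returns a dict with "frame" (480x640x3 uint8, red, green, blue), "vfov" (degrees; the focal length in pixels is half the picture's height over the tangent of half this angle, whatever the lens; pixels are square), "cx", "cy" (the principal point, pixels), "extrinsics" (4x4, takes a point from camera to world coordinates). Camera axes: x right, y down, z forward; pixel columns grow to the right and rows downward; lengths in m; the calibration is good to about 2 mm. A picture is of the moment at which its call begins. There is no depth.
- env.close_job(): hands the job in; it is judged then, once.
Trained networks look in the newest picture that a camera, given by its name, has taken for a name from the list of things; names that differ only in an ending like _2 or _b are one class to them, and where a whole thing is asked for, a point or a joint stands for the part that bears it (a point fixed in the world has none). Each returns a list of dicts, best first, with "conf" (0 to 1); they miss things now and then, are a little off and sometimes report something else, mostly with a low value. They report only what shows in the picture. A call takes as long as a camera call.
- env.look_for(camera, target): "point" ([column, row] in pixels, amid what is visible of it).
- env.cut_out(camera, target): "region" (480x640 bool, what is visible of it) and "point" ([column, row] in pixels, amid what is visible of it).
- env.spot_point(camera, target): "point" ([column, row] in pixels: a listed point, or the origin of a listed thing).
The state is a dict: "clock": time; "joint_positions": joint angles; "qvel": joint speeds; "tau": joint torques, N m; "position": TCP position; "ee_rot": TCP orientation; "wrist_force": force on the tool from outside, world axes, zero at the start; "torque": the same for the moment, N m; "opening": finger opening in m; "grip_force": force on a finger pad.
Only numpy, scipy, OpenCV 4.12 (cv2) and the standard library are available. Lean on these libraries where they do the work, as an engineer would, in place of code of your own. Each camera call takes 0.05 s, during which the arm holds its last target. There are 200 camera calls.

## Working session

There is one attempt and no reset: what is moved stays moved. The work goes in short steps, Python scripts to look and compute and a tool call to move; the robot and the scene stay as the last step left them, time stands still between calls to the robot, and variables do not carry over. Pictures are saved under pics/ and viewed, at most 10 in all, crops included, and the job is handed in when it is done.

Besides the shell and the picture viewer there is one more tool, called after "Call:" in YAML: its name, and indented under it one key for each argument. step_arm: Moves the arm, as the interface text tells. Its arguments: {"type":"object","properties":{"moves":{"type":"array"}},"required":["moves"]}

```bash
mkdir -p pics; cat > h.py <<'E'
import numpy as np, cv2
from plant import env
def snap(c):
    s=env.snapshot(c); s['f']=240/np.tan(np.radians(s['vfov'])/2); s['E']=np.array(s['extrinsics']); return s
def onz(s,p,z):
    d=s['E'][:3,:3]@np.array([(p[0]-s['cx'])/s['f'],(p[1]-s['cy'])/s['f'],1]); o=s['E'][:3,3]
    return o+d*(z-o[2])/d[2]
def proj(s,P):
    q=np.linalg.inv(s['E'])@np.append(P,1); return np.array([s['cx']+s['f']*q[0]/q[2],s['cy']+s['f']*q[1]/q[2]])
def tri(ss,ps):
    A=np.zeros((3,3));b=np.zeros(3)
    for s,p in zip(ss,ps):
        d=s['E'][:3,:3]@np.array([(p[0]-s['cx'])/s['f'],(p[1]-s['cy'])/s['f'],1]); d/=np.linalg.norm(d)
        M=np.eye(3)-np.outer(d,d);A+=M;b+=M@s['E'][:3,3]
    return np.linalg.solve(A,b)
E
python3 - <<'E'
from h import *
np.set_printoptions(precision=4,suppress=True)
S={}
for c in('scene','top'):
    S[c]=snap(c); cv2.imwrite(f'pics/{c}0.png',S[c]['frame'][:,:,::-1]); print(c,S[c]['E'][:3,3],S[c]['f'])
Z=dict(well_plate=0,shaker=0,ramp_foot=0,lip=.016,nest=.0125,clamp_face=.028,beaker=0)
for n,z in Z.items():
    P=[]
    for c in S:
        r=env.spot_point(c,n)
        for q in r[:2]: print(n,c,np.array(q['point']),q['conf'],onz(S[c],q['point'],z))
        if r:P.append(r[0]['point'])
    if len(P)==2: print('   tri',tri(list(S.values()),P))
s=env.sense();print(s['clock'],s['position'],s['ee_rot'],s['wrist_force'])
E
```

```text
scene [ 0.1262 -0.8207  0.468 ] 503.52212207687876
top [ 0.4937 -0.2173  0.8794] 501.57719614709026
well_plate scene [273.1 252.6] 0.82 [ 0.473  -0.1395  0.    ]
well_plate top [262.  288.4] 0.9 [ 0.4699 -0.1384  0.    ]
   tri [ 0.4713 -0.1393  0.0005]
ramp_foot scene [317.1 244. ] 0.76 [ 0.5549 -0.1555  0.    ]
ramp_foot top [274.1 244. ] 0.85 [ 0.5473 -0.1597  0.    ]
   tri [ 0.5488 -0.1611  0.0047]
clamp_face scene [406.9 230.7] 0.73 [ 0.6927 -0.2416  0.028 ]
beaker scene [309.4 332.3] 0.76 [ 0.4147 -0.3549 -0.    ]
beaker top [381.6 315.9] 0.77 [ 0.4206 -0.3467  0.    ]
   tri [ 0.4196 -0.3476 -0.0075]
0.8 [0.1974 0.6455 0.2423] [-0.      0.1479  0.989   0.    ] [-0.943   0.2859  0.8651]
```

View pics/scene0.png

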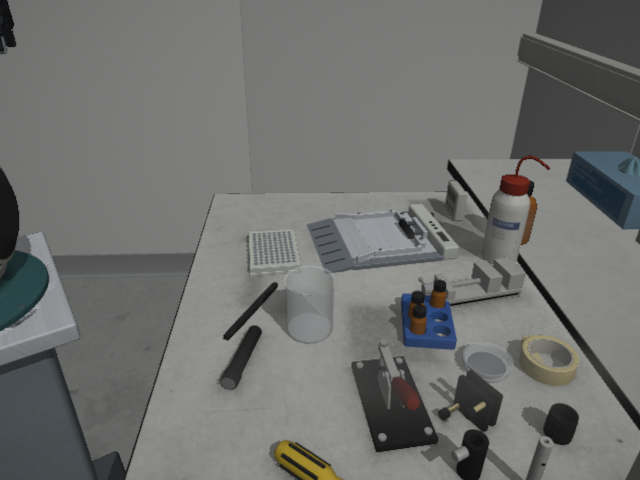

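View pics/top0.png

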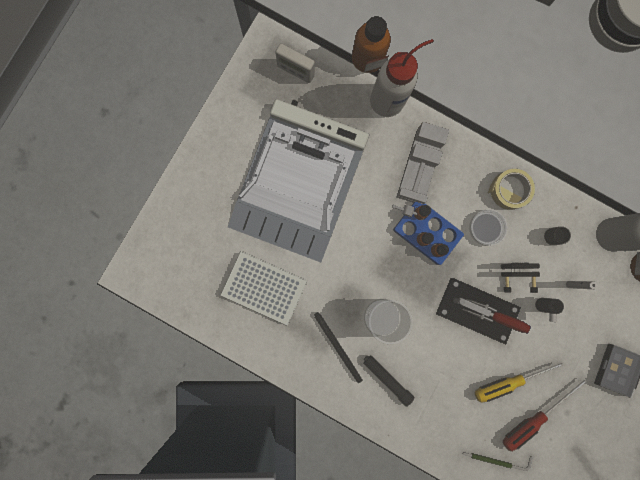

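The scene view shows the plate at (273,252), the shaker at (380,238) and the beaker at (310,305). In the top view the plate is at (262,288), the shaker spans from the ramp foot at (275,244) to the drive block at (318,122), and the beaker is at (385,320).

```bash
python3 - <<'E'
from h import *
np.set_printoptions(precision=4,suppress=True)
s=snap('top')
f=s['frame'][90:340,205:385,::-1]
cv2.imwrite('pics/top1.png',cv2.resize(f,None,fx=2.4*1.0,fy=2.4,interpolation=cv2.INTER_CUBIC))
for n in('well_plate','shaker','nest'):
    for c in env.cut_out('top',n)[:1]:
        m=c['region'].astype(np.uint8); k=max(cv2.findContours(m,0,2)[0],key=cv2.contourArea)
        b=cv2.boxPoints(cv2.minAreaRect(k)); print(n,c['conf'],m.sum()); 
        for p in b: print('  ',p,onz(s,p,.0144 if n=='well_plate' else .009)[:2])
E
```

```text
well_plate 0.73 3650
   [219.7629 295.7835] [ 0.4582 -0.0674]
   [240.1752 249.8557] [ 0.5367 -0.1022]
   [307.4433 279.7526] [ 0.4845 -0.2178]
   [287.0309 325.6805] [ 0.4065 -0.1824]
shaker 0.91 6290
   [225.5229 226.0089] [ 0.5787 -0.076 ]
   [276.8602  92.9987] [ 0.8147 -0.1658]
   [372.2165 129.8028] [ 0.7477 -0.334 ]
   [320.8792 262.813 ] [ 0.5136 -0.2413]
nest 0.58 6276
   [226.033 227.353] [ 0.5763 -0.0769]
   [276.2349  92.9889] [ 0.8147 -0.1647]
   [371.4006 128.5453] [ 0.75   -0.3325]
   [321.1987 262.9094] [ 0.5134 -0.2419]
```

View pics/top1.png

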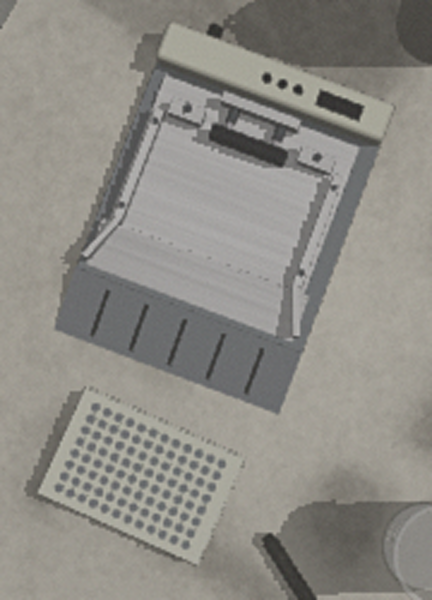

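The crop shows the ramp foot corners at about (228,227.5) and (322,262) in the full picture, and the plate's top corners at about (242,252), (307,281), (287,324) and (222,295).

```bash
python3 - <<'E'
from h import *
np.set_printoptions(precision=4,suppress=True)
s=snap('top')
c=lambda p:(205+p[0]/2.4,90+p[1]/2.4)
L=onz(s,c((55,330)),0);R=onz(s,c((280,412)),0)
print(L,R,np.linalg.norm(L-R)); d=(L-R)/np.linalg.norm(L-R); print('yaw foot',np.arctan2(-d[0],d[1]))
# stripes (ramp z~4.5mm)
for a,b in(((108,290),(92,335)),((185,320),(168,364)),((263,348),(247,393))):
    v=onz(s,c(a),.0065)-onz(s,c(b),.002); print('stripe',np.arctan2(v[1],v[0]))
P=[onz(s,c(p),.0144) for p in((90,388),(245,458),(197,562),(40,492))]
C=np.mean(P,0);print('plate',C,[np.linalg.norm(P[i]-P[i-1]) for i in range(4)])
for v in(P[0]-P[3],P[1]-P[2]):print(np.arctan2(v[1],v[0]))
for v in(P[0]-P[1],P[3]-P[2]):print(np.arctan2(-v[0],v[1]))
print(env.sense()['position'],env.sense()['clock'])
E
```

```text
[ 0.5769 -0.0787  0.    ] [ 0.5158 -0.243   0.    ] 0.17526920240371707
yaw foot -0.35636004211276556
stripe -0.3587559247999308
stripe -0.3816464482101736
stripe -0.3496429349544151
plate [ 0.4712 -0.1442  0.0144] [np.float64(0.08214722777725456), np.float64(0.12210719742046114), np.float64(0.08136715329095782), np.float64(0.12269319342397368)]
-0.4471292518297801
-0.44011755888387105
-0.430341891462615
-0.4240465746671064
[0.1974 0.6455 0.2423] 1.05
```

Call:
step_arm:
  moves: [-0.05, -0.04, 0, 0, 0.0854, -0.05, -0.05, 0, 0, 0.0854, -0.05, -0.05, 0, 0, 0.0854, -0.05, -0.05, 0, 0, 0.0854, 0, -0.05, 0, 0, 0.0854, 0, -0.05, 0, 0, 0.0854, 0, -0.05, 0, 0, 0.0854, 0, -0.05, 0, 0, 0.0854, 0, -0.05, 0, 0, 0.0854, 0, -0.05, 0, 0, 0.0854]

```text
clock: 2.05
position: [0.2103, 0.1862, 0.2424]
ee_rot: [-0.002, 0.147, 0.989, -0.003]
wrist_force: [-134.8, -112.6, 31.4]
opening: 0.0853
grip_force: 0.0
```

```bash
python3 - <<'E'
from h import *
np.set_printoptions(precision=4,suppress=True)
s=snap('scene'); cv2.imwrite('pics/scene2.png',s['frame'][:,:,::-1])
s=env.sense()
for k in s: print(k,np.array(s[k]))
E
```

```text
clock 2.1
joint_positions [ 0.6257 -0.8273  2.1583 -0.0016  1.8299 -0.6481]
qvel [ 0.0718  0.0432 -0.069   0.0072 -0.1367  0.1493]
tau [ 10.2609 -39.6893 -98.7557   1.2857  -1.5093   1.8698]
position [0.2107 0.1832 0.2384]
ee_rot [-0.0063  0.1481  0.9889 -0.0073]
wrist_force [ -3.1698  -1.418  -16.5647]
torque [-0.0395  0.1406  0.06  ]
grip_force 0.0
opening 0.08507515079787012
```

View pics/scene2.png

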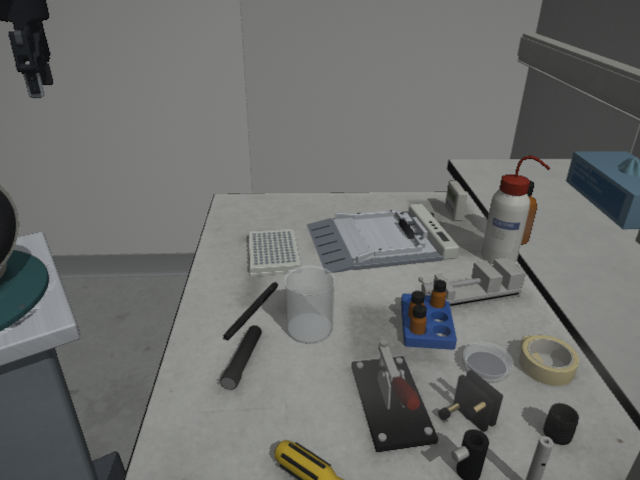

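Only the gripper shows, top left near (35,70), hanging free. The force spike was inertial, from hitting the inner reach limit, and it has settled. I'll move outward more gently.

Call:
step_arm:
  moves: [-0.01, 0, 0, 0, 0.0854, -0.02, 0, 0, 0, 0.0854, -0.03, 0, 0, 0, 0.0854, -0.03, 0, 0, 0, 0.0854, -0.03, -0.01, 0, 0, 0.0854, -0.03, -0.02, 0, 0, 0.0854, -0.03, -0.03, 0, 0, 0.0854, -0.03, -0.03, 0, 0, 0.0854, -0.02, -0.03, 0, 0, 0.0854, -0.01, -0.02, 0, 0, 0.0854]

```text
clock: 3.1
position: [0.401, -0.0186, 0.2433]
ee_rot: [-0.0, 0.148, 0.989, -0.001]
wrist_force: [-0.1, 0.3, -0.3]
opening: 0.0854
grip_force: 0.0
```

Call:
step_arm:
  moves: [-0.01, -0.02, 0, -0.02, 0.0854, -0.01, -0.02, 0, -0.02, 0.0854, 0, -0.01, 0, -0.02, 0.0854, 0, 0, 0, 0, 0.0854, 0, 0, 0, 0, 0.0854]

```text
clock: 3.6
position: [0.4055, -0.07, 0.2433]
ee_rot: [-0.0, 0.118, 0.993, -0.001]
wrist_force: [0.0, 0.3, -0.3]
opening: 0.0853
grip_force: 0.0
```

```bash
python3 - <<'E'
from h import *
np.set_printoptions(precision=4,suppress=True)
s=snap('wrist'); cv2.imwrite('pics/wrist3.png',s['frame'][:,:,::-1]); print(s['E'],s['f'])
s=env.sense()
for k in ('clock','position','ee_rot','wrist_force','joint_positions'): print(k,np.array(s[k]))
E
```

```text
[[ 0.2351  0.9386  0.2525  0.3409]
 [ 0.972  -0.2265 -0.063  -0.0538]
 [-0.0019  0.2602 -0.9656  0.3756]
 [ 0.      0.      0.      1.    ]] 374.93713947631414
clock 3.65
position [ 0.4055 -0.0697  0.2432]
ee_rot [-0.0005  0.1182  0.993  -0.0011]
wrist_force [-0.4891  0.6942 -1.1432]
joint_positions [-0.2307 -0.485   1.9611 -0.0023  1.6663 -1.5649]
```

View pics/wrist3.png

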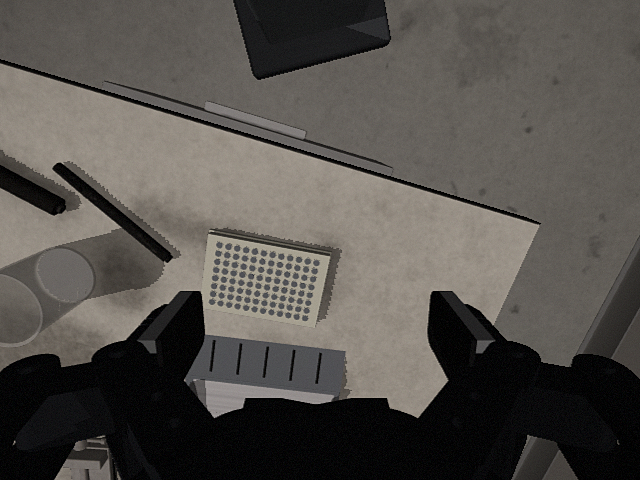

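The wrist view shows the plate at (265,280) and the ramp at (275,360), with the gripper hiding the shaker. The camera is on the robot side. I'll turn the tool about 180° (joint 6 allows it) so the camera looks at the shaker ahead of the fingers.

Call:
step_arm:
  moves: [0, 0, 0, 0.05, 0.0854, 0, 0, 0, 0.1, 0.0854, 0, 0, 0, 0.148, 0.0854, 0, 0, 0, 0.148, 0.0854, 0, 0, 0, 0.148, 0.0854, 0, 0, 0, 0.148, 0.0854, 0, 0, 0, 0.148, 0.0854, 0, 0, 0, 0.148, 0.0854, 0, 0, 0, 0.148, 0.0854, 0, 0, 0, 0.148, 0.0854]

```text
clock: 4.65
position: [0.4054, -0.0694, 0.2431]
ee_rot: [0.0, 0.709, 0.705, -0.001]
wrist_force: [0.5, 0.3, -1.4]
opening: 0.0858
grip_force: 0.0
```

Call:
step_arm:
  moves: [0, 0, 0, 0.148, 0.0854, 0, 0, 0, 0.148, 0.0854, 0, 0, 0, 0.148, 0.0854, 0, 0, 0, 0.148, 0.0854, 0, 0, 0, 0.148, 0.0854, 0, 0, 0, 0.148, 0.0854, 0, 0, 0, 0.148, 0.0854, 0, 0, 0, 0.148, 0.0854, 0, 0, 0, 0.148, 0.0854, 0, 0, 0, 0.148, 0.0854]

```text
clock: 5.65
position: [0.4054, -0.0694, 0.2431]
ee_rot: [0.001, 0.999, 0.043, -0.001]
wrist_force: [-0.0, 0.1, 0.1]
opening: 0.0852
grip_force: 0.0
```

Call:
step_arm:
  moves: [0, 0, 0, 0.148, 0.0854, 0, 0, 0, 0.148, 0.0854, 0, 0, 0, 0.1, 0.0854, 0, 0, 0, 0.05, 0.0854, 0, 0, 0, 0, 0.0854]

```text
clock: 6.15
position: [0.4054, -0.0695, 0.2431]
ee_rot: [0.001, 0.984, -0.177, -0.001]
wrist_force: [0.0, 0.3, -0.4]
opening: 0.0854
grip_force: 0.0
```

```bash
python3 - <<'E'
from h import *
np.set_printoptions(precision=4,suppress=True)
s=snap('wrist'); cv2.imwrite('pics/wrist4.png',s['frame'][:,:,::-1]); print(s['E'],s['f'])
Z=dict(well_plate=0,ramp_foot=0,lip=.016,nest=.0125,clamp_face=.028)
for n,z in Z.items():
    for q in env.spot_point('wrist',n)[:1]: print(n,np.array(q['point']),q['conf'],onz(s,q['point'],z))
s=env.sense()
for k in ('clock','position','ee_rot','wrist_force','joint_positions'): print(k,np.array(s[k]))
E
```

```text
[[-0.3475 -0.9049 -0.246   0.4666]
 [-0.9377  0.3359  0.089  -0.0917]
 [ 0.0021  0.2616 -0.9652  0.3753]
 [ 0.      0.      0.      1.    ]] 374.93713947631414
well_plate [366.3 107.5] 0.81 [ 0.4714 -0.1456  0.    ]
ramp_foot [354.2  17.7] 0.73 [ 0.5478 -0.1594  0.    ]
clock 6.45
position [ 0.4052 -0.0701  0.2429]
ee_rot [ 0.0012  0.9844 -0.1762 -0.0009]
wrist_force [ 0.1356  0.3699 -0.6033]
joint_positions [-0.2316 -0.4848  1.9615 -0.0025  1.6666  1.6932]
```

View pics/wrist4.png

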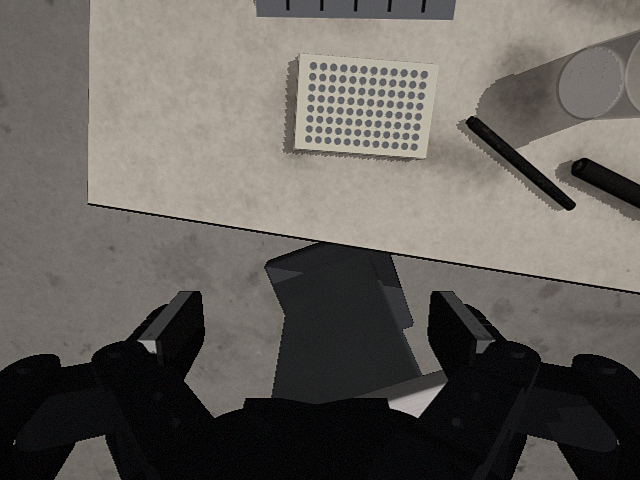

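The wrist view now faces forward. The ramp foot edge runs from (257,17) to (454,19), parallel to the tool. The plate's near edge runs from (295,149) to (426,158), about 0.07 rad out of square. Next I'll measure the platform from above it.

Call:
step_arm:
  moves: [0.02, 0.01, 0, 0, 0.0854, 0.04, 0.01, 0, 0, 0.0854, 0.04, 0.01, 0, 0, 0.0854, 0.04, 0.005, 0, 0, 0.0854, 0.03, 0, 0, 0, 0.0854, 0.01, 0, 0, 0, 0.0854, 0, 0, 0, 0, 0.0854, 0, 0, 0, 0, 0.0854]

```text
clock: 7.25
position: [0.5612, -0.1653, 0.2427]
ee_rot: [0.001, 0.984, -0.177, -0.001]
wrist_force: [0.7, 0.3, 0.1]
opening: 0.0854
grip_force: 0.0
```

```bash
python3 - <<'E'
from h import *
np.set_printoptions(precision=4,suppress=True)
s=snap('wrist'); cv2.imwrite('pics/wrist5.png',cv2.resize(s['frame'][:300,140:500,::-1],None,fx=2,fy=2,interpolation=cv2.INTER_CUBIC)); np.savez('w5',E=s['E'],f=s['f'],cx=s['cx'],cy=s['cy'])
print(s['cx'],s['cy'])
Z=dict(well_plate=0,ramp_foot=0,lip=.016,nest=.0125,clamp_face=.028)
for n,z in Z.items():
    for q in env.spot_point('wrist',n)[:1]: print(n,np.array(q['point']),q['conf'],onz(s,q['point'],z))
s=env.sense()
for k in ('clock','position','ee_rot','wrist_force'): print(k,np.array(s[k]))
E
```

```text
315.73467539098266 234.3859410212635
well_plate [326.4 287.6] 0.56 [ 0.4669 -0.143   0.    ]
ramp_foot [315.6 219.5] 0.88 [ 0.5415 -0.1582  0.    ]
clock 7.55
position [ 0.5614 -0.1654  0.2432]
ee_rot [ 0.0013  0.9843 -0.1766 -0.0006]
wrist_force [-0.0879 -0.4621  0.3366]
```

View pics/wrist5.png

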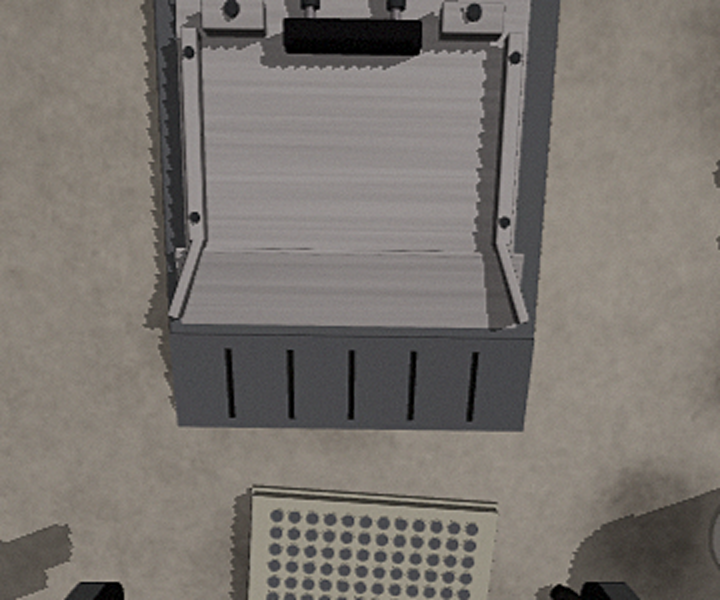

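The crop shows the foot edge from (179,427) to (523,431), the lip line at row 251, the straight guides' inner faces at columns 206 and 497, the clamp face at row 54, and the plate's far edge from (253,488) to (497,505).

```bash
python3 - <<'E'
from h import *
np.set_printoptions(precision=2,suppress=True)
s=dict(np.load('w5.npz'))
c=lambda p:(140+p[0]/2,p[1]/2)
L=onz(s,c((179,427)),0);R=onz(s,c((523,431)),0);d=(L-R)/np.linalg.norm(L-R)
yaw=np.arctan2(-d[0],d[1]);print('w',np.linalg.norm(L-R),'yaw',yaw)
for y0 in(yaw,-.356):
  M=np.array([[np.cos(y0),np.sin(y0)],[-np.sin(y0),np.cos(y0)]])
  O=(L+R)[:2]/2-M.T@[-.129,0]; print('origin',O*1e3,y0)
  for n,p,z in[('rampTopL',(170,336),.009),('rampTopR',(533,338),.009),('lipL',(206,250),.016),('lipR',(497,252),.016),('guideLlow',(206,238),.0125),('guideRlow',(497,240),.0125),('guideLlowTop',(206,238),.0225),('guideRlowTop',(497,240),.0225),('guideLhi',(202,80),.0225),('guideRhi',(506,80),.0225),('funL',(180,320),.0225),('funR',(517,322),.0225),('clampL',(286,54),.020),('clampR',(420,55),.020),('blockL',(202,35),.02),('blockR',(505,35),.02),('pl',(253,488),.0144),('pr',(497,503),.0144)]:
    print(n,M@(onz(s,c(p),z)[:2]-O)*1e3)
E
```

```text
w 0.1756715174679624 yaw -0.3669775772447937
origin [ 666.85 -206.36] -0.3669775772447937
rampTopL [-82.3   87.96]
rampTopR [-81.12 -87.19]
lipL [-42.36  67.79]
lipR [-41.59 -65.95]
guideLlow [-36.98  68.23]
guideRlow [-36.2  -66.27]
guideLlowTop [-37.29  66.39]
guideRlowTop [-36.52 -64.4 ]
guideLhi [27.17 65.61]
guideRhi [ 28.84 -64.1 ]
funL [-73.67  79.79]
funR [-72.68 -75.95]
clampL [38.23 29.89]
clampR [ 38.59 -27.24]
blockL [45.02 65.38]
blockR [ 46.69 -62.99]
pl [-156.7    48.94]
pr [-163.16  -73.96]
origin [ 667.35 -205.03] -0.356
rampTopL [-81.33  87.44]
rampTopR [-82.08 -87.71]
lipL [-41.63  66.83]
lipR [-42.32 -66.91]
guideLlow [-36.24  67.21]
guideRlow [-36.93 -67.29]
guideLlowTop [-36.57  65.38]
guideRlowTop [-37.24 -65.41]
guideLhi [27.88 63.9 ]
guideRhi [ 28.13 -65.83]
funL [-72.8   79.17]
funR [-73.51 -76.56]
clampL [38.55 28.05]
clampR [ 38.28 -29.07]
blockL [45.73 63.46]
blockR [ 45.99 -64.91]
pl [-156.16   49.24]
pr [-163.97  -73.58]
```

Call:
step_arm:
  moves: [-0.02, 0, 0, 0.008, 0.0854, -0.04, 0.002, 0, 0, 0.0854, -0.04, 0.003, 0, 0, 0.0854, -0.04, 0.003, 0.01, 0, 0.0854, -0.02, 0.002, 0.025, 0, 0.0854, -0.002, 0, 0.04, 0, 0.0854, 0, 0, 0.045, 0, 0.0854, 0, 0, 0.045, 0, 0.0854, 0, 0, 0.035, 0, 0.0854, 0, 0, 0.015, 0, 0.0854]

```text
clock: 8.55
position: [0.4045, -0.1174, 0.0248]
ee_rot: [0.001, 0.984, -0.181, -0.003]
wrist_force: [-0.0, 0.0, 0.3]
opening: 0.0852
grip_force: 0.0
```

Call:
step_arm:
  moves: [0, 0, 0.006, 0, 0.0854, 0, 0, 0.002, 0, 0.0854, 0, 0, 0, 0, 0.0854]

```text
clock: 8.85
position: [0.4067, -0.1182, 0.0209]
ee_rot: [0.001, 0.984, -0.181, -0.0]
wrist_force: [0.2, 0.1, 0.3]
opening: 0.085
grip_force: 0.0
```

```bash
cat > look.py <<'E'
from h import *
import sys
np.set_printoptions(precision=4,suppress=True)
s=snap('wrist'); cv2.imwrite(f'pics/{sys.argv[1]}.png',s['frame'][:,:,::-1]); np.savez(sys.argv[1],E=s['E'],f=s['f'],cx=s['cx'],cy=s['cy'])
s=env.sense()
for k in ('clock','position','ee_rot','wrist_force'): print(k,np.array(s[k]))
O=np.array([.6671,-.2057]);d=np.array(s['position'])[:2]-O;a=-.363
print('shaker frame mm',1e3*(np.cos(a)*d[0]+np.sin(a)*d[1]),1e3*(-np.sin(a)*d[0]+np.cos(a)*d[1]))
E
python3 look.py wrist6
```

```text
clock 8.9
position [ 0.4068 -0.1182  0.0211]
ee_rot [ 0.0013  0.9836 -0.1806 -0.0001]
wrist_force [-0.1089  0.3804  0.4015]
shaker frame mm -274.3879781169572 -10.636128293559436
```

View pics/wrist6.png

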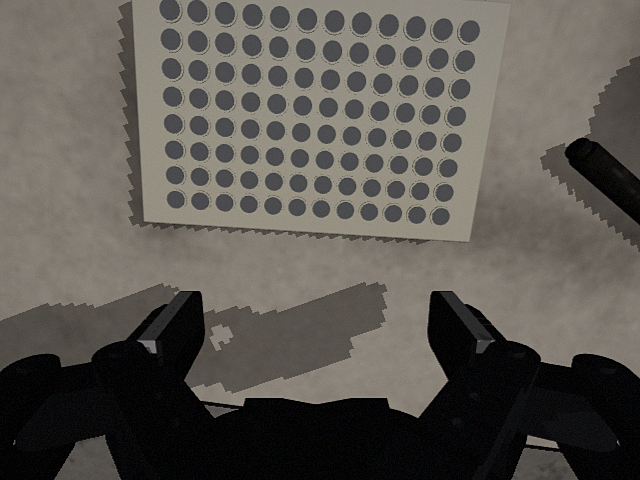

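The near edge of the plate runs from (144,221) to (470,241), centred between the fingers at columns 203 and 428, with the right side lagging. I'll feel for the bench with the fingertips to calibrate tip height.

Call:
step_arm:
  moves: [0, 0, 0.004, 0, 0.0854, 0, 0, 0.003, 0, 0.0854, 0, 0, 0.002, 0, 0.0854, 0, 0, 0, 0, 0.0854]

```text
clock: 9.3
position: [0.4061, -0.118, 0.0107]
ee_rot: [0.001, 0.984, -0.181, -0.001]
wrist_force: [-0.6, -0.4, 0.3]
opening: 0.0853
grip_force: 0.0
```

Call:
step_arm:
  moves: [0, 0, 0.003, 0, 0.0854, 0, 0, 0.002, 0, 0.0854, 0, 0, 0, 0, 0.0854]

```text
clock: 9.6
position: [0.4061, -0.118, 0.0056]
ee_rot: [0.001, 0.984, -0.181, -0.001]
wrist_force: [-0.5, 0.3, 0.4]
opening: 0.0853
grip_force: 0.0
```

Call:
step_arm:
  moves: [0, 0, 0.002, 0, 0.0854, 0, 0, 0.001, 0, 0.0854, 0, 0, 0, 0, 0.0854]

```text
clock: 9.9
position: [0.4061, -0.118, 0.0028]
ee_rot: [0.001, 0.984, -0.181, -0.001]
wrist_force: [-0.7, 0.0, 0.4]
opening: 0.0855
grip_force: 0.0
```

Call:
step_arm:
  moves: [0, 0, 0.001, 0, 0.0854, 0, 0, 0.001, 0, 0.0854, 0, 0, 0, 0, 0.0854]

```text
clock: 10.2
position: [0.4062, -0.118, 0.0008]
ee_rot: [0.001, 0.984, -0.181, -0.001]
wrist_force: [0.1, -0.6, 0.3]
opening: 0.0856
grip_force: 0.0
```

Call:
step_arm:
  moves: [0, 0, 0.001, 0, 0.0854, 0, 0, 0, 0, 0.0854]

```text
clock: 10.4
position: [0.4062, -0.118, -0.0001]
ee_rot: [0.001, 0.984, -0.181, -0.001]
wrist_force: [-0.2, 0.2, -0.6]
opening: 0.0856
grip_force: 0.0
```

Call:
step_arm:
  moves: [0, 0, 0.001, 0, 0.0854, 0, 0, 0, 0, 0.0854]

```text
clock: 10.6
position: [0.4062, -0.1181, -0.0011]
ee_rot: [0.001, 0.984, -0.181, -0.001]
wrist_force: [0.4, 0.1, 1.0]
opening: 0.0851
grip_force: 0.0
```

Call:
step_arm:
  moves: [0, 0, 0.001, 0, 0.0854, 0, 0, 0, 0, 0.0854]

```text
clock: 10.8
position: [0.4062, -0.1181, -0.0021]
ee_rot: [0.001, 0.984, -0.181, -0.001]
wrist_force: [0.6, -0.4, 0.0]
opening: 0.0858
grip_force: 0.0
```

Call:
step_arm:
  moves: [0, 0, 0.0007, 0, 0.0854, 0, 0, 0, 0, 0.0854]

```text
clock: 11.0
position: [0.4063, -0.1181, -0.0022]
ee_rot: [0.001, 0.984, -0.181, -0.001]
wrist_force: [-5.7, 0.6, 10.5]
opening: 0.0853
grip_force: 5.5
```

Call:
step_arm:
  moves: [0, 0, 0.0007, 0, 0.0854, 0, 0, 0, 0, 0.0854]

```text
clock: 11.2
position: [0.4064, -0.1181, -0.0022]
ee_rot: [0.001, 0.984, -0.18, -0.001]
wrist_force: [-10.7, 2.2, 22.1]
opening: 0.0855
grip_force: 10.8
```

Contact: the tip is 2.2 mm above the TCP with the fingers open, and stiffness is about 16 N/mm. I'll lift to a tip height of 3.5 mm and start pushing to square the plate.

Call:
step_arm:
  moves: [0, 0, -0.003, 0, 0.0854, 0.002, 0, -0.002, 0, 0.0854, 0.003, 0, 0, 0, 0.0854, 0.003, 0, 0, 0, 0.0854, 0.003, 0, 0, 0, 0.0854, 0.003, 0, 0, 0, 0.0854, 0.003, 0, 0, 0, 0.0854, 0.003, 0, 0, 0, 0.0854, 0.003, 0, 0, 0, 0.0854, 0.002, 0, 0, 0, 0.0854]

```text
clock: 12.2
position: [0.4298, -0.127, 0.0015]
ee_rot: [0.001, 0.984, -0.181, -0.001]
wrist_force: [-1.8, 0.6, 0.7]
opening: 0.0851
grip_force: 0.4
```

```bash
python3 look.py wrist7
```

```text
clock 12.25
position [ 0.4299 -0.1271  0.0015]
ee_rot [ 0.0012  0.9836 -0.1806 -0.0009]
wrist_force [-0.3798  0.2653  1.0263]
shaker frame mm -249.62125161480955 -10.688570328806602
```

View pics/wrist7.png

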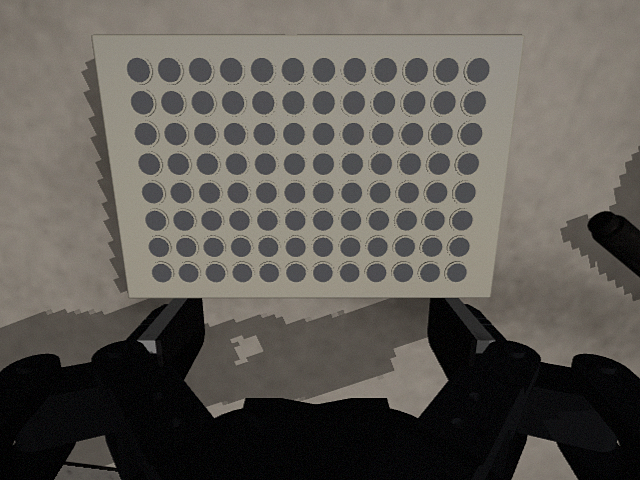

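The plate's near edge now lies flat against both fingers (row 297, columns 128–491), square with the tool and about 2.2 mm left of the tool's middle. I'll push diagonally to bring it to the centre line.

Call:
step_arm:
  moves: [0.003, -0.0003, 0, 0, 0.0854, 0.004, -0.0006, 0, 0, 0.0854, 0.004, -0.0007, 0, 0, 0.0854, 0.004, -0.0007, 0, 0, 0.0854, 0.004, -0.0007, 0, 0, 0.0854, 0.004, -0.0007, 0, 0, 0.0854, 0.004, -0.0007, 0, 0, 0.0854, 0.004, -0.0007, 0, 0, 0.0854, 0.004, -0.0007, 0, 0, 0.0854, 0.004, -0.0007, 0, 0, 0.0854]

```text
clock: 13.25
position: [0.4687, -0.1348, 0.0015]
ee_rot: [0.001, 0.984, -0.181, -0.001]
wrist_force: [-1.6, 0.1, 0.9]
opening: 0.0855
grip_force: 0.4
```

```bash
cat > pl.py <<'E'
from h import *
import sys
np.set_printoptions(precision=4,suppress=True)
s=snap('wrist'); cv2.imwrite(f'pics/{sys.argv[1]}.png',s['frame'][:,:,::-1]); np.savez(sys.argv[1],E=s['E'],f=s['f'],cx=s['cx'],cy=s['cy'])
st=env.sense();O=np.array([.6671,-.2057]);a=-.363;M=np.array([[np.cos(a),np.sin(a)],[-np.sin(a),np.cos(a)]])
c=env.cut_out('wrist','well_plate')
t=M@(np.array(st['position'])[:2]-O)*1e3
print(st['clock'],'TCP',t,st['position'][2],'F',M@np.array(st['wrist_force'])[:2],st['wrist_force'][2])
if c:
    m=c[0]['region']; rows=np.where(m.sum(1)>50)[0]; print('conf',c[0]['conf'],'rows',rows[0],rows[-1])
    for r in range(rows[0]+4,rows[-1]-3,30):
        k=np.where(m[r])[0]; print(r,k[0],k[-1],'off mm(+left)',(315.7-(k[0]+k[-1])/2)*127/(k[-1]-k[0]))
    cols=np.arange(230,410,10); lo=[np.where(m[:,q])[0].max() for q in cols]; print('near slope',np.polyfit(cols,lo,1)[0])
E
python3 pl.py w8
```

```text
13.3 TCP [-210.1931   -4.0732] 0.001554305659577447 F [0.2062 0.447 ] -0.15083304698006633
conf 0.6 rows 33 298
37 87 528 off mm(+left) 2.3614512471655296
67 92 524 off mm(+left) 2.263657407407404
97 97 519 off mm(+left) 2.3172985781990487
127 102 515 off mm(+left) 2.2140435835351053
157 106 510 off mm(+left) 2.420544554455442
187 112 506 off mm(+left) 2.1596446700507577
217 116 501 off mm(+left) 2.3750649350649313
247 121 497 off mm(+left) 2.263031914893613
277 125 492 off mm(+left) 2.4915531335149823
near slope -0.0007223942208465163
```

Call:
step_arm:
  moves: [0.003, -0.0002, 0, 0, 0.0854, 0.004, -0.0003, 0, 0, 0.0854, 0.004, -0.0003, 0, 0, 0.0854, 0.004, -0.0003, 0, 0, 0.0854, 0.004, -0.0003, 0, 0, 0.0854, 0.004, -0.0003, 0, 0, 0.0854, 0.004, -0.0003, 0, 0, 0.0854, 0.004, -0.0003, 0, 0, 0.0854, 0.004, -0.0002, 0, 0, 0.0854, 0.004, 0, 0, 0, 0.0854]

```text
clock: 14.35
position: [0.506, -0.1464, 0.0014]
ee_rot: [0.001, 0.984, -0.181, -0.001]
wrist_force: [-1.1, 0.0, 0.6]
opening: 0.0855
grip_force: 0.4
```

```bash
python3 pl.py w9
```

```text
14.4 TCP [-171.1805   -1.7096] 0.0014886106393433686 F [-0.4576 -0.3944] -0.1658452692732298
conf 0.66 rows 26 298
30 71 543 off mm(+left) 2.3408898305084715
60 77 538 off mm(+left) 2.2590021691973936
90 83 531 off mm(+left) 2.4662946428571395
120 90 525 off mm(+left) 2.3940229885057436
150 96 519 off mm(+left) 2.461938534278956
180 103 513 off mm(+left) 2.3851219512195083
210 109 507 off mm(+left) 2.457035175879393
240 116 501 off mm(+left) 2.3750649350649313
270 121 495 off mm(+left) 2.614705882352937
near slope -0.0015479876160993224
```

View pics/w9.png

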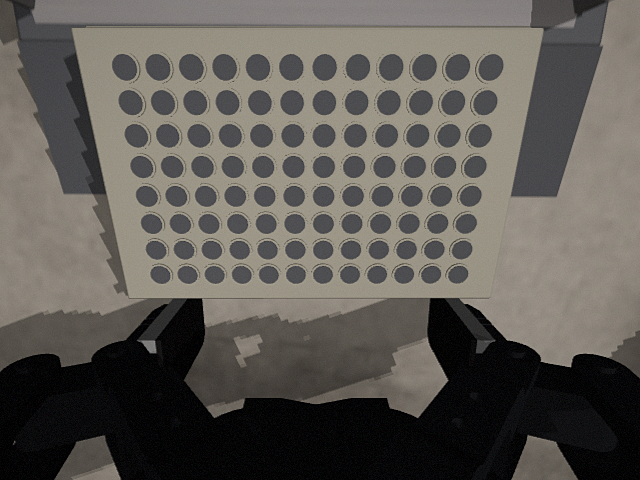

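The plate sits on the ramp. The foot corners are at (64,193) and (558,196), the ramp top corners near (20,40) and (602,44), the plate's near corners at (128,297) and (491,297), and the funnel ends show at the top right, about (570–605,20).

```bash
python3 - <<'E'
from h import *
np.set_printoptions(precision=2,suppress=True)
s=dict(np.load('w9.npz'));O=np.array([.6671,-.2057]);a=-.363;M=np.array([[np.cos(a),np.sin(a)],[-np.sin(a),np.cos(a)]])
for n,p,q,z in(('foot',(64,193),(558,196),0),('ramptop',(20,40),(602,44),.009),('near',(128,297),(491,297),.0144),('far',(74,27),(543,27),.0255)):
    A,B=[M@(onz(s,x,z)[:2]-O)*1e3 for x in(p,q)]; print(n,A,B,'mid',(A+B)/2,'yaw',a-(A-B)[0]/(A-B)[1])
im=cv2.imread('pics/w9.png')[:30]
cv2.imwrite('pics/g.png',im)
g=cv2.cvtColor(im,cv2.COLOR_BGR2GRAY).astype(int)
for r in(4,12,20):
    d=np.abs(np.diff(cv2.GaussianBlur(g.astype(np.float32),(3,3),0)[r])); k=[i for i in range(1,638) if d[i]>8 and d[i]>=d[i-1] and d[i]>=d[i+1]]; print(r,k)
E
```

```text
foot [-127.36   88.56] [-128.49  -88.66] mid [-127.92   -0.05] yaw -0.3693933572070211
ramptop [-79.57  87.6 ] [-80.57 -88.24] mid [-80.07  -0.32] yaw -0.36867041521026256
near [-161.16   63.2 ] [-161.28  -62.03] mid [-161.22    0.59] yaw -0.36396477279235867
far [-80.07  61.23] [-79.99 -60.54] mid [-80.03   0.34] yaw -0.36234397611870706
4 [12, 34, 531, 572, 607]
12 [13, 31, 530, 574, 581, 606]
20 [15, 17, 34, 530, 575, 604]
```

Call:
step_arm:
  moves: [0.003, 0, 0, 0.003, 0.0854, 0.004, 0, 0, 0, 0.0854, 0.004, 0, 0, 0, 0.0854, 0.004, 0, 0, 0, 0.0854, 0.004, 0, 0, 0, 0.0854, 0.004, 0, 0, 0, 0.0854, 0.004, 0, 0, 0, 0.0854, 0.003, 0, 0, 0, 0.0854]

```text
clock: 15.25
position: [0.534, -0.1571, 0.0013]
ee_rot: [0.001, 0.983, -0.182, -0.001]
wrist_force: [-1.1, 0.5, 0.3]
opening: 0.0854
grip_force: 0.4
```

```bash
python3 pl.py w10
```

```text
15.3 TCP [-141.3853   -1.8516] 0.0013575934228379546 F [-0.0982 -0.1558] -0.8036018212665089
conf 0.62 rows 21 298
25 64 553 off mm(+left) 1.8699386503067454
55 64 548 off mm(+left) 2.5452479338842946
85 72 542 off mm(+left) 2.350851063829784
115 80 535 off mm(+left) 2.2887912087912055
145 88 527 off mm(+left) 2.3722095671981744
175 96 520 off mm(+left) 2.306367924528298
205 104 512 off mm(+left) 2.3968137254901922
235 112 505 off mm(+left) 2.3267175572519045
265 120 497 off mm(+left) 2.4254641909814283
near slope 0.0010319917440657247
```

Call:
step_arm:
  moves: [0.003, 0, -0.0007, 0, 0.0854, 0.003, 0, -0.0007, 0, 0.0854, 0.003, 0, -0.0006, 0, 0.0854, 0.003, 0, -0.0006, 0, 0.0854, 0.003, 0, -0.0006, 0, 0.0854]

```text
clock: 15.85
position: [0.548, -0.1624, 0.0046]
ee_rot: [0.001, 0.983, -0.182, -0.001]
wrist_force: [-0.8, 1.1, -0.4]
opening: 0.0851
grip_force: 0.3
```

Call:
step_arm:
  moves: [0.003, 0, -0.0006, 0, 0.0854, 0.003, 0, -0.0006, 0, 0.0854, 0.003, 0, -0.0006, 0, 0.0854, 0.003, 0, -0.0006, 0, 0.0854, 0.003, 0, -0.0006, 0, 0.0854]

```text
clock: 16.35
position: [0.5619, -0.1678, 0.0075]
ee_rot: [0.001, 0.983, -0.182, -0.001]
wrist_force: [-0.1, -0.4, -0.2]
opening: 0.0851
grip_force: 0.3
```

```bash
python3 pl.py w11
```

```text
16.4 TCP [-111.3542   -1.8925] 0.0077170773122525885 F [-0.0131  0.4358] 0.43503933562077235
conf 0.82 rows 20 298
24 73 542 off mm(+left) 2.2204690831556473
54 65 548 off mm(+left) 2.419047619047616
84 74 541 off mm(+left) 2.2299785867237656
114 81 534 off mm(+left) 2.2988962472406147
144 88 526 off mm(+left) 2.522602739726024
174 96 519 off mm(+left) 2.461938534278956
204 104 511 off mm(+left) 2.558722358722355
234 112 504 off mm(+left) 2.4946428571428534
264 120 497 off mm(+left) 2.4254641909814283
294 128 489 off mm(+left) 2.5329639889196636
near slope 2.707067990767093e-16
```

Call:
step_arm:
  moves: [0.003, 0, -0.0005, 0, 0.0854, 0.003, 0, -0.0005, 0, 0.0854, 0.003, 0, -0.0005, 0, 0.0854, 0.003, 0, -0.0005, 0, 0.0854, 0.003, 0, -0.0005, 0, 0.0854, 0.003, 0, -0.0005, 0, 0.0854, 0.003, 0, -0.0005, 0, 0.0854]

```text
clock: 17.15
position: [0.5816, -0.1753, 0.011]
ee_rot: [0.001, 0.983, -0.182, -0.001]
wrist_force: [-0.3, 1.1, 0.9]
opening: 0.0855
grip_force: 0.5
```

Call:
step_arm:
  moves: [0.003, 0, -0.0006, 0, 0.0854, 0.003, 0, -0.0006, 0, 0.0854, 0.003, 0, -0.0006, 0, 0.0854, 0.003, 0, -0.0006, 0, 0.0854, 0.003, 0, -0.0006, 0, 0.0854]

```text
clock: 17.65
position: [0.5956, -0.1807, 0.0141]
ee_rot: [0.001, 0.983, -0.182, -0.001]
wrist_force: [-1.4, 0.6, 1.1]
opening: 0.0856
grip_force: 1.1
```

```bash
python3 pl.py w12
```

```text
17.7 TCP [-75.2884  -1.9787] 0.014259865498446732 F [-0.3086  0.154 ] 0.011180139398486527
conf 0.56 rows 24 299
28 71 542 off mm(+left) 2.4806794055201666
58 77 538 off mm(+left) 2.2590021691973936
88 84 532 off mm(+left) 2.1828124999999967
118 90 527 off mm(+left) 2.092448512585809
148 95 520 off mm(+left) 2.450352941176467
178 102 514 off mm(+left) 2.3735436893203845
208 107 509 off mm(+left) 2.4325870646766132
238 114 504 off mm(+left) 2.181794871794868
268 120 497 off mm(+left) 2.4254641909814283
near slope 0.0009287925696590028
```

Call:
step_arm:
  moves: [0.003, 0, -0.0007, 0, 0.0854, 0.003, 0, -0.0008, 0, 0.0854, 0.003, 0, -0.0008, 0, 0.0854, 0.003, 0, -0.0008, 0, 0.0854, 0.002, 0, -0.0008, 0, 0.0854, 0, 0, 0, 0, 0.0854]

```text
clock: 18.35
position: [0.6087, -0.1857, 0.018]
ee_rot: [0.001, 0.983, -0.182, -0.001]
wrist_force: [0.4, 0.3, -0.1]
opening: 0.0855
grip_force: 0.0
```

Call:
step_arm:
  moves: [0.001, 0, 0, 0, 0.0854, 0.001, 0, 0, 0, 0.0854, 0.001, 0, 0, 0, 0.0854]

```text
clock: 18.65
position: [0.6112, -0.1867, 0.0178]
ee_rot: [0.001, 0.983, -0.182, -0.001]
wrist_force: [-0.2, 0.3, 0.2]
opening: 0.0851
grip_force: 0.2
```

Call:
step_arm:
  moves: [0.001, 0, 0, 0, 0.0854, 0.001, 0, 0, 0, 0.0854, 0, 0, 0, 0, 0.0854]

```text
clock: 18.95
position: [0.6132, -0.1874, 0.0178]
ee_rot: [0.001, 0.983, -0.182, -0.001]
wrist_force: [-0.2, -0.4, 0.0]
opening: 0.0853
grip_force: 0.0
```

```bash
python3 pl.py w13
```

```text
19.0 TCP [-56.9258  -2.0453] 0.017816077097630223 F [-0.2533  0.6041] -0.08969797578994246
conf 0.6 rows 36 296
40 99 517 off mm(+left) 2.339473684210523
70 103 515 off mm(+left) 2.0652912621359185
100 106 510 off mm(+left) 2.420544554455442
130 110 508 off mm(+left) 2.1379396984924584
160 112 504 off mm(+left) 2.4946428571428534
190 116 501 off mm(+left) 2.3750649350649313
220 119 498 off mm(+left) 2.412664907651711
250 123 494 off mm(+left) 2.464690026954174
280 126 491 off mm(+left) 2.5052054794520506
near slope -0.0020639834881319243
```

Call:
step_arm:
  moves: [0.001, 0, -0.0004, 0, 0.0854, 0.001, 0, -0.0004, 0, 0.0854, 0, 0, 0, 0, 0.0854]

```text
clock: 19.35
position: [0.6151, -0.1881, 0.0187]
ee_rot: [0.001, 0.983, -0.182, -0.001]
wrist_force: [0.7, -0.4, -0.4]
opening: 0.0856
grip_force: 0.0
```

Call:
step_arm:
  moves: [0.001, 0, 0, 0, 0.0854, 0, 0, 0, 0, 0.0854]

```text
clock: 19.55
position: [0.6159, -0.1884, 0.0186]
ee_rot: [0.001, 0.983, -0.182, -0.001]
wrist_force: [0.2, -0.4, 0.4]
opening: 0.0855
grip_force: 0.3
```

Call:
step_arm:
  moves: [0.001, 0, 0, 0, 0.0854, 0, 0, 0, 0, 0.0854]

```text
clock: 19.75
position: [0.6167, -0.1887, 0.0185]
ee_rot: [0.001, 0.983, -0.182, -0.001]
wrist_force: [-3.5, 1.9, 1.4]
opening: 0.0855
grip_force: 1.5
```

Call:
step_arm:
  moves: [0.001, 0, 0, 0, 0.0854, 0.001, 0, 0, 0, 0.0854, 0.001, 0, 0, 0, 0.0854, 0, 0, 0, 0, 0.0854]

```text
clock: 20.15
position: [0.6196, -0.1898, 0.0184]
ee_rot: [0.001, 0.983, -0.182, -0.001]
wrist_force: [-3.7, 1.4, -0.8]
opening: 0.0854
grip_force: 1.7
```

Call:
step_arm:
  moves: [0.001, 0, 0, 0, 0.0854, 0, 0, 0, 0, 0.0854]

```text
clock: 20.35
position: [0.6206, -0.1902, 0.0185]
ee_rot: [0.001, 0.983, -0.182, -0.001]
wrist_force: [-3.0, 1.7, -0.7]
opening: 0.0854
grip_force: 1.9
```

```bash
python3 pl.py w14
```

```text
20.4 TCP [-48.9713  -2.0613] 0.018561397831657497 F [-4.4776  0.5331] -0.8020406353290627
conf 0.56 rows 38 296
42 100 516 off mm(+left) 2.35072115384615
72 104 512 off mm(+left) 2.3968137254901922
102 107 509 off mm(+left) 2.4325870646766132
132 110 506 off mm(+left) 2.4694444444444406
162 114 503 off mm(+left) 2.350642673521847
192 118 499 off mm(+left) 2.399999999999996
222 121 496 off mm(+left) 2.438399999999996
252 124 493 off mm(+left) 2.478048780487801
282 127 490 off mm(+left) 2.519008264462806
near slope 0.0010319917440659082
```

Call:
step_arm:
  moves: [0.0005, 0, 0, 0, 0.0854, 0, 0, 0, 0, 0.0854]

```text
clock: 20.65
position: [0.6211, -0.1904, 0.0186]
ee_rot: [0.001, 0.983, -0.182, -0.001]
wrist_force: [-3.5, 1.8, -0.3]
opening: 0.0854
grip_force: 2.2
```

Call:
step_arm:
  moves: [0.0005, 0, 0, 0, 0.0854, 0, 0, 0, 0, 0.0854]

```text
clock: 20.85
position: [0.6215, -0.1906, 0.0186]
ee_rot: [0.001, 0.983, -0.182, -0.001]
wrist_force: [-3.8, 1.9, -0.4]
opening: 0.0853
grip_force: 2.3
```

Call:
step_arm:
  moves: [0.0003, 0, 0, 0, 0.0854, 0, 0, 0, 0, 0.0854]

```text
clock: 21.05
position: [0.6218, -0.1907, 0.0186]
ee_rot: [0.001, 0.983, -0.182, -0.001]
wrist_force: [-5.6, 1.7, -0.5]
opening: 0.0857
grip_force: 2.4
```

Call:
step_arm:
  moves: [0.0003, 0, 0, 0, 0.0854, 0, 0, 0, 0, 0.0854]

```text
clock: 21.25
position: [0.6219, -0.1907, 0.0185]
ee_rot: [0.001, 0.983, -0.182, -0.001]
wrist_force: [-6.2, 3.4, 0.0]
opening: 0.0854
grip_force: 3.2
```

Call:
step_arm:
  moves: [0, 0, 0.001, 0, 0.0854, 0, 0, 0.001, 0, 0.0854, 0, 0, 0, 0, 0.0854]

```text
clock: 21.55
position: [0.6217, -0.1906, 0.0163]
ee_rot: [0.001, 0.983, -0.182, -0.001]
wrist_force: [-6.9, 3.6, -0.6]
opening: 0.0856
grip_force: 3.8
```

```bash
python3 pl.py w15
```

```text
21.6 TCP [-47.8015  -2.0065] 0.016304383058979466 F [-7.9014  0.5217] -0.2470188137655519
conf 0.69 rows 36 296
40 96 519 off mm(+left) 2.461938534278956
70 100 517 off mm(+left) 2.1928057553956797
100 105 512 off mm(+left) 2.246683046683043
130 108 508 off mm(+left) 2.4447499999999964
160 112 505 off mm(+left) 2.3267175572519045
190 116 501 off mm(+left) 2.3750649350649313
220 121 497 off mm(+left) 2.263031914893613
250 124 493 off mm(+left) 2.478048780487801
280 128 490 off mm(+left) 2.350552486187841
near slope 0.00030959752322004547
```

Call:
step_arm:
  moves: [-0.0003, 0, 0.001, 0, 0.0854, 0, 0, 0.001, 0, 0.0854, 0, 0, 0, 0, 0.0854]

```text
clock: 21.95
position: [0.6215, -0.1906, 0.0145]
ee_rot: [0.001, 0.983, -0.182, -0.001]
wrist_force: [-6.8, 2.8, 0.0]
opening: 0.0853
grip_force: 3.5
```

```bash
python3 pl.py w16
```

```text
22.0 TCP [-47.9566  -2.1082] 0.014508828703605835 F [-7.6371  0.0231] 0.3501060231885824
conf 0.96 rows 34 298
38 92 521 off mm(+left) 2.72354312354312
68 96 519 off mm(+left) 2.461938534278956
98 101 514 off mm(+left) 2.5215496368038703
128 105 512 off mm(+left) 2.246683046683043
158 110 506 off mm(+left) 2.4694444444444406
188 112 503 off mm(+left) 2.6634271099744207
218 118 499 off mm(+left) 2.399999999999996
248 121 495 off mm(+left) 2.614705882352937
278 126 491 off mm(+left) 2.5052054794520506
near slope 0.0012383900928791903
```

The plate's widths in the image fit the near edge having dropped about 3.5 mm. I'll draw back.

Call:
step_arm:
  moves: [-0.0005, 0, 0, 0, 0.0854, -0.001, 0, 0, 0, 0.0854, -0.001, 0, 0, 0, 0.0854, -0.001, 0, 0, 0, 0.0854, -0.002, 0, 0, 0, 0.0854, -0.004, 0, -0.002, 0, 0.0854, -0.005, 0, -0.005, 0, 0.0854, 0, 0, 0, 0, 0.0854]

```text
clock: 22.85
position: [0.6081, -0.1854, 0.0227]
ee_rot: [0.001, 0.983, -0.182, -0.0]
wrist_force: [-0.3, -0.5, -0.1]
opening: 0.0856
grip_force: 0.0
```

```bash
python3 pl.py w17; python3 - <<'E'
from h import *
s=dict(np.load('w17.npz'));O=np.array([.6671,-.2057]);a=-.363;M=np.array([[np.cos(a),np.sin(a)],[-np.sin(a),np.cos(a)]])
c=env.cut_out('wrist','well_plate')[0]['region'].astype(np.uint8)
k=max(cv2.findContours(c,0,2)[0],key=cv2.contourArea); q=cv2.approxPolyDP(k,12,True)[:,0]
for z in(.0269,.0304):
  P=[M@(onz(s,p,z)[:2]-O)*1e3 for p in q]; print(z,np.round(P,1).tolist())
r=env.spot_point('wrist','well_plate')
if r: print(M@(onz(s,r[0]['point'],.0125)[:2]-O)*1e3,r[0]['conf'])
cv2.imwrite('pics/pp.png',c*255)
E
```

```text
22.9 TCP [-62.1436  -2.0038] 0.022377583297909745 F [ 0.1551 -0.8869] -0.31570111912002535
conf 0.91 rows 0 255
4 102 514 off mm(+left) 2.3735436893203845
34 107 510 off mm(+left) 2.268982630272949
64 111 506 off mm(+left) 2.3149367088607558
94 114 502 off mm(+left) 2.520360824742264
124 118 498 off mm(+left) 2.573421052631575
154 122 495 off mm(+left) 2.4514745308310952
184 126 491 off mm(+left) 2.5052054794520506
214 129 487 off mm(+left) 2.7315642458100515
244 134 484 off mm(+left) 2.431142857142853
near slope 0.0017543859649124772
0.0269 [[41.7, 62.5], [-39.0, 62.5], [-39.4, -61.6], [41.4, -62.4]]
0.0304 [[40.6, 60.7], [-37.8, 60.8], [-38.3, -59.9], [40.4, -60.8]]
[ 0.48092952 -0.6339738 ] 0.87
```

Call:
step_arm:
  moves: [-0.005, 0, -0.01, 0, 0.0854, -0.005, 0, -0.03, 0, 0.0854, 0, 0, -0.04, 0, 0.0854, 0, 0, -0.03, 0, 0.0854, 0, 0, -0.01, 0, 0.0854, 0, 0, 0, 0, 0.0854, 0, 0, 0, 0, 0.0854]

```text
clock: 23.75
position: [0.5987, -0.1815, 0.1406]
ee_rot: [0.001, 0.983, -0.182, -0.002]
wrist_force: [0.5, -0.6, -0.2]
opening: 0.0858
grip_force: 0.0
```

```bash
python3 pl.py w18; python3 - <<'E'
from h import *
s=dict(np.load('w18.npz'));O=np.array([.6671,-.2057]);a=-.363;M=np.array([[np.cos(a),np.sin(a)],[-np.sin(a),np.cos(a)]])
c=env.cut_out('wrist','well_plate')[0]['region'].astype(np.uint8)
k=max(cv2.findContours(c,0,2)[0],key=cv2.contourArea); q=cv2.approxPolyDP(k,10,True)[:,0]
print(q.tolist())
for z in(.0269,.0304):
  P=[M@(onz(s,p,z)[:2]-O)*1e3 for p in q]; print(z,np.round(P,1).tolist())
ws=[s]
r=env.spot_point('wrist','well_plate'); ps=[r[0]['point']] if r else []
if r: print(M@(onz(s,ps[0],.0125)[:2]-O)*1e3,r[0]['conf'])
for n in('lip','ramp_foot'):
    for x in env.spot_point('wrist',n)[:1]: print(n,M@(onz(s,x['point'],.016 if n=='lip' else 0)[:2]-O)*1e3,x['conf'])
g=cv2.cvtColor(cv2.imread('pics/w18.png'),cv2.COLOR_BGR2GRAY).astype(int)
r0=q[:,1].max(); print(r0,g[r0-12:r0+60,250:380].mean(1).round().astype(int).tolist())
t=snap('scene');r=env.spot_point('scene','beaker');print(r[0]['point'] if r else None)
E
```

```text
23.8 TCP [-72.6508  -1.687 ] 0.14007357517090738 F [0.3934 0.3734] -0.5143846564132686
conf 0.85 rows 46 184
50 210 415 off mm(+left) 1.9824390243902368
80 210 413 off mm(+left) 2.6275862068965443
110 212 413 off mm(+left) 2.0218905472636743
140 214 409 off mm(+left) 2.7353846153846075
170 216 408 off mm(+left) 2.4473958333333257
near slope 0.011042311661506472
[[415, 47], [211, 47], [217, 181], [405, 183]]
0.0269 [[41.8, -61.5], [42.1, 60.5], [-37.8, 62.7], [-39.5, -60.4]]
0.0304 [[41.1, -60.6], [41.4, 59.6], [-37.4, 61.8], [-39.1, -59.5]]
[ 0.0107039 -1.3871089] 0.9
ramp_foot [-128.04620917   -0.13999453] 0.74
183 [101, 108, 124, 148, 148, 147, 147, 147, 147, 147, 148, 151, 104, 46, 88, 100, 111, 134, 135, 136, 135, 132, 128, 127, 129, 131, 134, 133, 131, 132, 132, 134, 135, 138, 138, 137, 133, 130, 128, 127, 127, 131, 133, 135, 134, 133, 134, 134, 135, 137, 136, 134, 134, 135, 134, 133, 134, 135, 137, 134, 73, 75, 77, 77, 78, 73, 49, 77, 74, 74, 74, 73]
[311.9, 330.7]
```

```bash
python3 - <<'E'
from h import *
a=-.363;M=np.eye(3);M[:2,:2]=[[np.cos(a),np.sin(a)],[-np.sin(a),np.cos(a)]];O=np.array([.6671,-.2057,0])
for n in('w7','w14','w17','w18'):
    f=n.replace('w7','wrist7'); s=dict(np.load(f+'.npz')); g=cv2.cvtColor(cv2.imread(f'pics/{f}.png'),6)
    b=cv2.SimpleBlobDetector_Params(); b.minArea=20;b.maxArea=1200;b.minCircularity=.6;b.minDistBetweenBlobs=5
    k=np.array([p.pt for p in cv2.SimpleBlobDetector_create(b).detect(g)])
    P=np.array([M@(onz(s,p,.0265)-O) for p in k]); med=np.median(P,0)
    D=P[:,:2]-med[:2]; near=P[np.argmin((D**2).sum(1))]
    sc=1.0 if n!='wrist7' else 1
    # grid index by chaining from nearest scale estimate
    from scipy.spatial import cKDTree
    pitch=np.median(cKDTree(P[:,:2]).query(P[:,:2],2)[0][:,1])
    idx={};ref=int(np.argmin((D**2).sum(1)));st=[(ref,(0,0))];T=cKDTree(P[:,:2])
    while st:
        i,c=st.pop()
        if i in idx: continue
        idx[i]=c
        for dx,dy in((1,0),(-1,0),(0,1),(0,-1)):
            d,j=T.query(P[i,:2]+pitch*np.array([dx,dy]))
            if d<.3*pitch and j not in idx: st.append((int(j),(c[0]+dx,c[1]+dy)))
    I=list(idx);obj=np.array([[idx[i][0]*.009,idx[i][1]*.009,0] for i in I]);K=np.array([[s['f'],0,s['cx']],[0,s['f'],s['cy']],[0,0,1]],float)
    ok,rv,tv=cv2.solvePnP(obj,k[I],K,None)
    e=np.abs(cv2.projectPoints(obj,rv,tv,K,None)[0][:,0]-k[I]).mean()
    R=M@s['E'][:3,:3]@cv2.Rodrigues(rv)[0]; nz=R[:,2]*np.sign(R[2,2]); c=M@(s['E'][:3,:3]@tv[:,0]+s['E'][:3,3]-O)
    print(n,len(I),'err',e.round(2),'pitch x,y',nz[:2].round(4),'yaw',np.arctan2(R[1,0],R[0,0]).round(4),'ref',c.round(4))
E
```

```text
w7 96 err 0.02 pitch x,y [-0.     -0.0007] yaw 0.0 ref [-0.2029 -0.0037  0.0156]
w14 96 err 0.03 pitch x,y [ 0.0444 -0.0011] yaw -0.0033 ref [ 0.007  -0.0043  0.0297]
w17 96 err 0.03 pitch x,y [ 0.0001 -0.0007] yaw -0.0064 ref [ 0.0061 -0.0043  0.0281]
w18 96 err 0.03 pitch x,y [0.0002 0.0004] yaw -0.0066 ref [ 0.0061 -0.0042  0.028 ]
```

A pose fit on the 96 wells shows the plate level (0.0002 rad tilt), 12.4 mm higher than on the bench, square and released. I'll hand in.

```bash
python3 -c "
from plant import env
print(env.close_job())"
```

```text
the job is handed in; nothing more can be done
None
```

I handed the job in at about 24 s: in my last measurement the plate lay flat and square on the platform, held between lip and clamp with the arm clear of it, but the hand-in returned no verdict. One risk is a single wrist-force reading of about 178 N early on, when the arm hit its inner reach limit in free air, which is over the 120 N limit. Measured force while pushing the plate peaked near 8 N, and the arm never went near the beaker.

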